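# Scrape the wax off the board and open the cleaner jug

### The job

Bottles have been sealed with wax here and the board is to be cleaned: take the scraper block and sweep all three chips of wax off the board into the steel tray along its side, without touching the wax with the gripper, then stand the scraper upright on the worktop and let go of it. Then open the cleaner jug in the crate: press its safety cap down, keep it pressed while you twist it anticlockwise until it is free, and lift it off. Finish still holding the cap, level and still, straight above the open mouth with about 7 cm of air between them so that drips fall back in, and leave the jars and the onion as they are.

Things in the scene. Friction and masses are not known exactly. Their poses are not given: they have to be found in the camera images.
- board: light wooden butcher's board, 250 (x) by 210 (y) by 35 mm thick, fixed to the dark worktop; a shallow stainless-steel scraps tray is fixed flush against its +y side. Origin: centre of the underside of the board (worktop level), z up. Its +y axis points towards the tray
- tray (a point): middle of the inner floor of the scraps tray, 3 mm above the worktop, axes as the board's; the tray measures 250 (x) by 85 (y) mm outside, walls 3 mm thick and 22 mm high, so it lies 13 mm below the board's top. Its centre is 148.5 mm from the board's centre in +y
- chip0: loose flat broken chip of hard dark red-brown sealing wax, about 32 by 24 mm and 13 mm thick, 11 g, lying flat on the board at any yaw. Origin: centre of its underside
- chip1: loose flat broken chip of hard dark red-brown sealing wax, about 32 by 24 mm and 13 mm thick, 11 g, lying flat on the board at any yaw. Origin: centre of its underside
- chip2: loose flat broken chip of hard dark red-brown sealing wax, about 32 by 24 mm and 13 mm thick, 11 g, lying flat on the board at any yaw. Origin: centre of its underside
- scraper: scraper block, loose, 280 g, 85 mm tall, standing by itself on the worktop between board and crate: a 160 mm long (x), 30 mm thick (y) steel-shod foot 20 mm high, above it a beech grip 140 mm long, 24 mm thick (y), from 34 to 85 mm up. Origin: centre of its underside; z up. Both long faces can push. Grip it from above across the 24 mm, at the middle of its length
- jug: square plastic cleaner jug, off-white, 100 by 100 mm, straight body 140 mm high, with a round shoulder and neck, in one of the two cells of a low dark wooden bottle crate (122 by 236 mm, 88 mm high, screwed to the worktop); it fits snugly and neither turns nor lifts. Origin: centre of the jug's underside (10 mm above the worktop), z up
- jug_mouth (a point): centre of the rim of the jug's mouth, 192 mm above the jug's underside; z up. The shoulder begins 34 mm below the rim
- cap: grey ribbed push-and-turn safety cap on the jug, round, 54 mm across, 30 mm high, a loose body of 40 g. Origin: centre of the underside of its skirt; z up. Closed, its origin is 15 mm below the rim of the jug's mouth. Inside, a spring pushes it up so that three lugs sit locked in notches of the neck. Grip it from above across its diameter, firmly (about 40 N)
- cap_top (a point): centre of the cap's top. Pressing the cap 4 mm down (about 9 N) frees its lugs; it bottoms at 7 mm (12 N). Kept 5 to 7 mm down it turns anticlockwise seen from above: from about 35 degrees on the lugs are clear, at about 85 degrees is a stop; in between (best 60) it lifts straight off. It cannot turn clockwise
- pea_jar: bystander: glass jar with a steel lid, 80 mm across, 115 mm high, loose, in the crate's other cell. Origin: centre of its underside
- nut_jar: bystander: corked glass jar of nuts, 72 mm across, 95 mm high, loose, on the worktop beyond the scraper. Origin: centre of its underside
- onion: bystander: a brown onion, 72 mm across, 77 mm high, standing loose on the worktop beyond the scraper. Origin: centre of its underside
Mind the look-alikes: they are no part of the job. What is shaped like the chip0 but pink is not meant.

How it is judged:
By the outcome, as a careful person would: the job done as asked, in the order asked, and still so for the second after the job is handed in, while the arm keeps its last pose, push and grip.
It also fails if it takes over 69 s, if anything falls off the work surface, if the arm or the gripper's body presses on something with over 40 N, if the wrist force passes 120 N, or if a joint passes its speed limit or range.

### The arm

A 6-joint arm with a two-finger parallel gripper is mounted at the origin on the work surface. World frame = base frame: x ahead of the robot, y to its left, z up, the work surface at z = 0. Lengths are in m, angles in rad, forces in N, time in s.
With the tool pointing down it reaches from about 0.35 to 0.775 m from the base axis. Payload 5.5 kg.
Tool frame: the origin (TCP) lies midway between the tips of the shut fingers; the grasp point (between the pads) lies 19 mm behind it (env.hold_point_z is the distance from the TCP to the grasp point, in m); z points along the fingers, y is the line along which they close (so a half turn about z gives the same grasp; the last joint's range is limited). The gripper opens to 85 mm and grips with 20 to 120 N. Pads are 22 mm wide; open, the fingers measure 114 mm over their backs; the gripper's body (76 mm by 85 mm) begins 54 mm behind the grasp point. The pads swing forward as they close: fully open they stand 13 mm farther back than shut.
Start: joints at [-1.252, 0.313, 0.046, 1.304, 0, 1.431], TCP at [0.255, -0.516, 0.231] pointing down, gripper open.
Joint ranges: [-2.76, 2.76], [-0.86, 1.69], [-1.03, 1.26], [-2.2, 2.34], [-1.47, 1.5], [-3.14, 3.14]. Speed limits (rad/s): [2.57, 2.57, 3.14, 3.14, 3.14, 3.14].

### API

Orientations are given as a unit quaternion [w, x, y, z].
In Python, from workcell import env, read_camera gives the robot as it stands. The module is installed in compiled form; this text tells all that it offers.
- The arm moves only by the tool carry_out, never from a script. Its argument "moves" is a list of rows, each an object of numbers: "tx", "ty", "tz": the shift along the world's x, y, z in cm; "wx", "wy", "wz": the turn, a rotation vector about the world's x, y, z in rad; "claw": the closure, from -1 (fully open) to 1 (shut). A call has 1 to 8 rows; each row shifts and turns the commanded pose from where the row before left it; what a row does not reach is not made up. A row lasts 1/8 s, in which the tool goes at most 62.5 mm and 10.7 degrees, less where a joint would pass 70% of its speed; a pose out of reach is approached as far as the arm can. A call is refused whole if a number of a shift passes 6.25 or a number of a turn 0.188, either way. A call with a gripper value outside its range is refused whole. The fingers move at their own pace and stop on an object; "newtons" is the grip in N (left out, the last holds). Time passes only in rows, so rows that do not move let the fingers close. It gives the time, the measured TCP pose, the force, the opening and the grip force at its end, in the units of the state.
- env.get_state(): the state, without advancing time (a new reading comes with each control period).
- read_camera(name): name is "side" or "top" or "wrist"; returns a dict with "image" (384x512x3 uint8, blue, green, red), "z_map" (384x512 float32, m along the optical axis (not along the pixel's ray), 0 where there is no reading), "fx", "fy", "cx", "cy" (pixels), "k1" (the pictures are not rectified: a ray, as slopes to the right and down, at radius r is drawn at 1 + k1 r^2 times it, then the intrinsics apply), "camera_from_world" (4x4, takes a point from world to camera coordinates); the wrist camera has in their place "hand_eye" (4x4, takes a point from camera to tool coordinates, whose origin is the TCP and whose axes are the flange's). Camera axes: x right, y down, z forward; pixel columns grow to the right and rows downward; lengths in m; the calibration is good to about 2 mm. A picture is of the moment at which its call begins: read the wrist's pose just before it.
- env.hand_in(): hands the job in; it is judged then, once.
The state is a dict: "clock": time; "joint_pos": joint angles; "qvel": joint speeds; "tau": joint torques, N m; "tcp_pos": TCP position; "orientation": TCP orientation; "wrist_force": force on the tool from outside, world axes, zero at the start; "ft_torque": the same for the moment, N m; "finger_gap": finger opening in m; "grip_force": force on a finger pad.
Only numpy, scipy, OpenCV 4.12 (cv2) and the standard library are available. Lean on these libraries where they do the work, as an engineer would, in place of code of your own. Each camera call takes 0.05 s, during which the arm holds its last target. There are 200 camera calls.

## Working session

There is one attempt and no reset: what is moved stays moved. The work goes in short steps, Python scripts to look and compute and a tool call to move; the robot and the scene stay as the last step left them, time stands still between calls to the robot, and variables do not carry over. Pictures are saved under pics/ and viewed, at most 10 in all, crops included, and the job is handed in when it is done.

Besides the shell and the picture viewer there is one more tool, called after "Request:" by a JSON object that holds its "name" and its "arguments". carry_out: Moves the arm, as the interface text tells. Its arguments: {"type":"object","properties":{"moves":{"type":"array","items":{"type":"object","properties":{"tx":{"type":"number"},"ty":{"type":"number"},"tz":{"type":"number"},"wx":{"type":"number"},"wy":{"type":"number"},"wz":{"type":"number"},"claw":{"type":"number"}}}},"newtons":{"type":"number"}},"required":["moves"]}

```bash
mkdir -p pics; ls; cat > h.py <<'E'
import numpy as np, cv2
from workcell import env, read_camera
from scipy.spatial.transform import Rotation as R
def Tcw(c,s):
    if 'camera_from_world' in c: return np.linalg.inv(np.array(c['camera_from_world']))
    q=s['orientation']; T=np.eye(4); T[:3,:3]=R.from_quat([q[1],q[2],q[3],q[0]]).as_matrix(); T[:3,3]=s['tcp_pos']
    return T@np.array(c['hand_eye'])
def world(c,T):
    h,w=c['z_map'].shape; K=np.array([[c['fx'],0,c['cx']],[0,c['fy'],c['cy']],[0,0,1.]])
    u,v=np.meshgrid(np.arange(w),np.arange(h)); p=np.stack([u,v],-1).reshape(-1,1,2).astype(float)
    n=cv2.undistortPoints(p,K,np.array([c['k1'],0,0,0.])).reshape(h,w,2)
    P=np.dstack([n,np.ones((h,w))])*c['z_map'][...,None]
    P=P@T[:3,:3].T+T[:3,3]; P[c['z_map']==0]=np.nan
    return P
def look(name):
    s=env.get_state(); c=read_camera(name); T=Tcw(c,s); return c['image'],world(c,T),c,T
E
python3 - <<'E'
from h import *
s=env.get_state(); print({k:np.round(v,3) for k,v in s.items()}, env.hold_point_z)
for n in ('top','side'):
    im,P,c,T=look(n); cv2.imwrite(f'pics/{n}0.png',im); np.save(f'{n}0.npy',P); print(n,c['fx'],c['k1'],T[:3,3].round(3))
E
```

```text
pics
{'clock': np.float64(0.0), 'joint_pos': array([-1.252,  0.314,  0.045,  1.304,  0.   ,  1.431]), 'qvel': array([ 0.001, -0.001,  0.001,  0.002,  0.001,  0.   ]), 'tau': array([ 1.0000e-03, -4.8063e+01,  2.9853e+01,  2.0000e-02,  0.0000e+00,
        0.0000e+00]), 'tcp_pos': array([ 0.254, -0.515,  0.23 ]), 'orientation': array([-0.001,  0.974,  0.227, -0.   ]), 'wrist_force': array([ 0.42 ,  0.963, -0.478]), 'ft_torque': array([-0.001, -0.019,  0.075]), 'grip_force': np.float64(0.0), 'finger_gap': np.float64(0.085)} 0.0187
top 408.0826697762693 0.04689987169990446 [ 0.44  -0.021  1.166]
side 407.688208716421 -0.13787588517923183 [0.22 0.69 0.7 ]
```

View pics/top0.png

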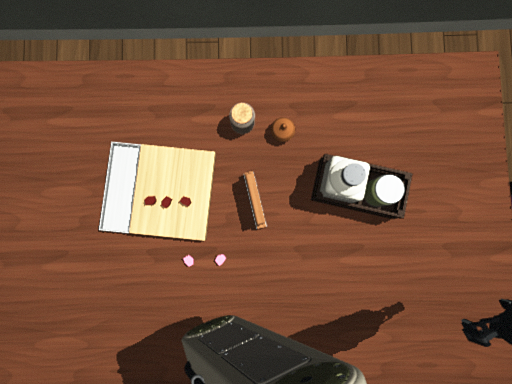

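View pics/side0.png

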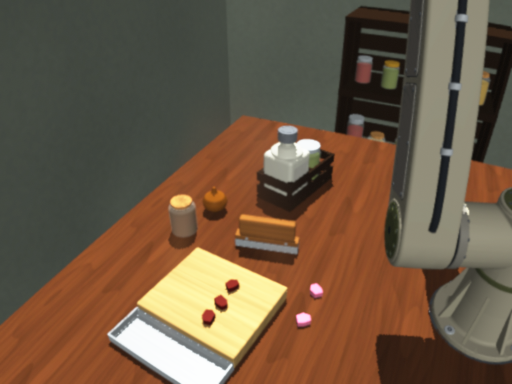

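The top view shows three dark red-brown chips on the board at (150,201), (167,202) and (186,202). The two pink lumps on the worktop at (188,260) and (220,259) are look-alikes, so they're excluded by colour and by not being on the board. The scraper is at (256,200), the jug with its grey cap at (354,175), the pea jar at (389,189), the nut jar at (242,116) and the onion at (284,129).

```bash
cat > m.py <<'E'
from h import *
def rect(pts,l):
    r=cv2.minAreaRect((pts[:,:2]*1000).astype(np.float32)); b=cv2.boxPoints(r)
    print(l,len(pts),'c',np.round(r[0],1),'size',np.round(r[1],1),'ang',round(r[2],1),'z',np.round(np.nanpercentile(pts[:,2],[5,50,95])*1000,1)); return r
for n in ('top','side'):
    P=np.load(f'{n}0.npy'); im=cv2.imread(f'pics/{n}0.png').astype(int); B,G,Rr=im[...,0],im[...,1],im[...,2]
    x,y,z=P[...,0],P[...,1],P[...,2]
    print(n,'worktop z',np.nanmedian(z[(x>.3)&(x<.7)&(abs(y)<.5)])*1000)
    def comps(mask,l,mn):
        k,lab=cv2.connectedComponents(mask.astype(np.uint8))
        for i in range(1,k):
            m=lab==i
            if m.sum()>=mn: 
                v,u=np.where(m); rect(P[m],f'{l} px({u.mean():.0f},{v.mean():.0f})')
    W=(x>.25)&(x<.75)&(abs(y)<.6)
    comps(W&(z>.028)&(z<.043)&(y>.05)&(G>130),'board',300)
    comps(W&(Rr>60)&(G<45)&(B<45)&(y>.05)&(z>.035),'chip',10)
    comps(W&(z>.0)&(z<.015)&(y>.2)&(abs(Rr-B)<40)&(G>130),'tray',50)
    comps(W&(z>.075)&(z<.095)&(abs(y)<.1),'scrapertop/jar',30)
    comps(W&(z>.205)&(z<.24)&(y<-.1)&(y>-.4),'cap',20)
    comps(W&(z>.13)&(z<.16)&(y<-.1)&(y>-.4),'jugbody',20)
    comps(W&(z>.07)&(z<.105)&(y<-.1)&(y>-.4),'crate',20)
    comps(W&(z>.11)&(z<.13)&(y<-.1)&(y>-.4),'peajar',20)
E
python3 m.py
python3 - <<'E'
import cv2
im=cv2.imread('pics/top0.png')[130:275,90:280]
cv2.imwrite('pics/crop.png',cv2.resize(im,None,fx=4,fy=4,interpolation=cv2.INTER_CUBIC))
E
```

```text
top worktop z 2.0540380243598833
board px(172,192) 6449 c [550.5 199.2] size [211.2 250.7] ang 82.9 z [32.1 35.8 39.3]
chip px(150,200) 63 c [526.4 256.6] size [26.9 16.8] ang 89.4 z [45.6 48.5 51.9]
chip px(166,202) 59 c [520.6 212.6] size [19.4 23. ] ang 62.4 z [46.8 49.  51.3]
chip px(185,201) 46 c [522.1 159.4] size [24.2 17.1] ang 62.4 z [44.8 48.5 52.1]
tray px(120,188) 2206 c [568.9 350. ] size [ 76.9 246.4] ang 83.3 z [0.9 4.1 8.5]
scrapertop/jar px(242,121) 170 c [734.2   1.2] size [31.3 68.3] ang 0.1 z [76.7 84.  94.7]
scrapertop/jar px(255,199) 465 c [522.6 -29.9] size [139.2  24. ] ang 12.3 z [81.1 85.  88.6]
cap px(354,174) 466 c [ 565.4 -262.2] size [53.9 54.8] ang 13.0 z [213.6 217.5 220.6]
jugbody px(344,180) 758 c [ 565.1 -263.1] size [102.3 102.9] ang 75.8 z [138.4 149.1 159.1]
crate px(340,192) 662 c [ 553.5 -308.1] size [217.2 124.3] ang 75.6 z [73.9 87.8 95.6]
crate px(381,167) 110 c [ 599.2 -366.1] size [71.2  9.4] ang 75.3 z [73.9 87.3 91.5]
crate px(375,194) 142 c [ 528.7 -352.2] size [78.3 34. ] ang 19.0 z [ 72.1  92.5 104.3]
peajar px(327,169) 25 c [ 592.7 -
[... 688 characters left out ...]
328) 52 c [608.3 301.2] size [ 2.4 61.2] ang 81.5 z [ 5.5  9.4 14.2]
scrapertop/jar px(186,207) 211 c [733.6   5.3] size [61.1 32.6] ang 89.8 z [76.1 85.2 94.7]
scrapertop/jar px(267,222) 457 c [524.7 -28.7] size [137.8  26.8] ang 12.9 z [76.6 83.4 86.1]
cap px(287,131) 203 c [ 567.4 -259.5] size [51.4 49.7] ang 33.2 z [206.2 216.5 218.7]
jugbody px(286,158) 549 c [ 565.3 -259.6] size [98.8 95.7] ang 74.7 z [132.1 146.5 158.7]
crate px(294,174) 942 c [ 555.  -307.2] size [218.7 123.8] ang 76.2 z [ 72.1  86.6 102.6]
peajar px(309,146) 221 c [ 539.  -373.9] size [61.5 71.3] ang 63.8 z [115.4 124.7 127. ]
peajar px(286,167) 276 c [ 550.3 -234.6] size [127.7  66. ] ang 30.1 z [111.2 119.9 129. ]
```

View pics/crop.png

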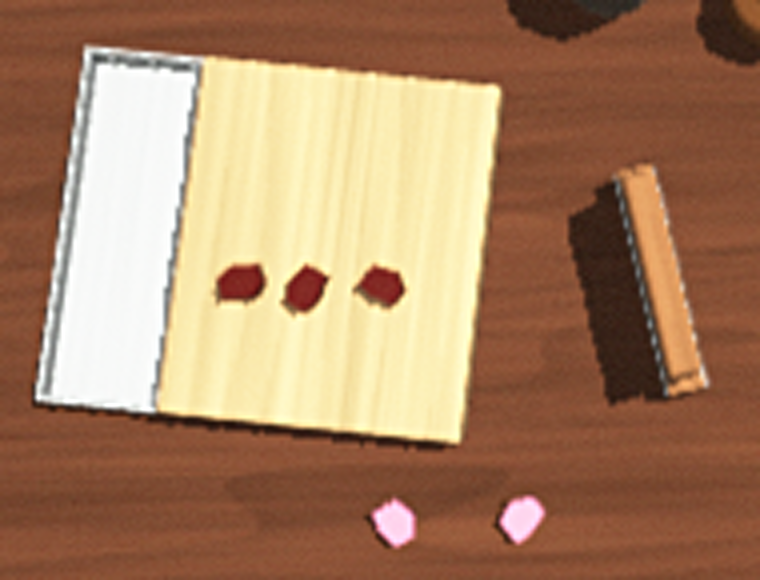

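The crop confirms the three dark red-brown chips on the board at (240,283), (305,287) and (382,286). The two pink ones at (393,522) and (521,519) are decoys. Measured heights match the text: scraper 85 mm, cap top 217 mm and board 35 mm. I'm moving to the scraper.

Request:
{"name": "carry_out", "arguments": {"moves": [{"tx": 2.7,"ty": 4.8,"wz": -0.03,"claw": -1},{"tx": 2.7,"ty": 4.8,"wz": -0.03,"claw": -1},{"tx": 2.7,"ty": 4.8,"wz": -0.03,"claw": -1},{"tx": 2.7,"ty": 4.8,"wz": -0.03,"claw": -1},{"tx": 2.7,"ty": 4.8,"wz": -0.03,"claw": -1},{"tx": 2.7,"ty": 4.8,"wz": -0.03,"claw": -1},{"tx": 2.7,"ty": 4.8,"wz": -0.03,"claw": -1},{"tx": 2.7,"ty": 4.8,"wz": -0.03,"claw": -1}], "newtons": 60}}

```text
invalid input at $.moves[0]: expected keys tx, ty, tz, wx, wy, wz, claw
```

Request:
{"name": "carry_out", "arguments": {"moves": [{"tx": 2.7,"ty": 5.0,"claw": -1},{"tx": 2.6,"ty": 5.1,"claw": -1},{"claw": -1},{"claw": -1}]}}

```text
invalid input at $.moves[0]: expected keys tx, ty, tz, wx, wy, wz, claw
```

Request:
{"name": "carry_out", "arguments": {"moves": [{"tx": 2.7,"ty": 4.8,"tz": 0,"wx": 0,"wy": 0,"wz": -0.03,"claw": -1},{"tx": 2.7,"ty": 4.8,"tz": 0,"wx": 0,"wy": 0,"wz": -0.03,"claw": -1},{"tx": 2.7,"ty": 4.8,"tz": 0,"wx": 0,"wy": 0,"wz": -0.03,"claw": -1},{"tx": 2.7,"ty": 4.8,"tz": 0,"wx": 0,"wy": 0,"wz": -0.03,"claw": -1},{"tx": 2.7,"ty": 4.8,"tz": 0,"wx": 0,"wy": 0,"wz": -0.03,"claw": -1},{"tx": 2.7,"ty": 4.8,"tz": 0,"wx": 0,"wy": 0,"wz": -0.03,"claw": -1},{"tx": 2.7,"ty": 4.8,"tz": 0,"wx": 0,"wy": 0,"wz": -0.03,"claw": -1},{"tx": 2.7,"ty": 4.8,"tz": 0,"wx": 0,"wy": 0,"wz": -0.03,"claw": -1}], "newtons": 60}}

```text
clock: 1.1
tcp_pos: [0.4711, -0.1298, 0.2311]
orientation: [0.0, 0.994, 0.109, -0.0]
wrist_force: [1.8, -0.7, 0.0]
finger_gap: 0.0854
grip_force: 0.0
```

Request:
{"name": "carry_out", "arguments": {"moves": [{"tx": 2.7,"ty": 5.0,"tz": 0,"wx": 0,"wy": 0,"wz": 0,"claw": -1},{"tx": 2.6,"ty": 5.1,"tz": 0,"wx": 0,"wy": 0,"wz": 0,"claw": -1},{"tx": 0,"ty": 0,"tz": 0,"wx": 0,"wy": 0,"wz": 0,"claw": -1},{"tx": 0,"ty": 0,"tz": 0,"wx": 0,"wy": 0,"wz": 0,"claw": -1}]}}

```text
clock: 1.6
tcp_pos: [0.5232, -0.0305, 0.2308]
orientation: [0.0, 0.994, 0.11, -0.001]
wrist_force: [0.1, -0.4, 0.7]
finger_gap: 0.0851
grip_force: 0.0
```

```bash
cat > w.py <<'E'
from h import *
im,P,c,T=look('wrist'); cv2.imwrite('pics/w1.png',im)
x,y,z=P[...,0],P[...,1],P[...,2]
m=(z>.078)&(z<.095)&(x>.4)&(x<.65)&(abs(y)<.1)
k,lab,st,_=cv2.connectedComponentsWithStats(m.astype(np.uint8)); i=1+np.argmax(st[1:,4]); m=lab==i
print(m.sum(),cv2.minAreaRect((P[m][:,:2]*1000).astype(np.float32)),np.median(z[m]),st[i])
print(env.get_state()['joint_pos'].round(3))
E
python3 w.py
```

```text
3065 ((525.97998046875, -31.213058471679688), (136.72512817382812, 24.0661563873291), 12.293912887573242) 0.08431981777162806 [ 241  107   25  132 3065]
[-2.120e-01  2.150e-01 -8.500e-02  1.271e+00 -1.000e-03  2.711e+00]
```

Joint 6 would run out of range during the sweep, so I'm making a half turn now, which gives the same grasp.

Request:
{"name": "carry_out", "arguments": {"moves": [{"tx": 0,"ty": 0,"tz": 0,"wx": 0,"wy": 0,"wz": 0.18,"claw": -1},{"tx": 0,"ty": 0,"tz": 0,"wx": 0,"wy": 0,"wz": 0.18,"claw": -1},{"tx": 0,"ty": 0,"tz": 0,"wx": 0,"wy": 0,"wz": 0.18,"claw": -1},{"tx": 0,"ty": 0,"tz": 0,"wx": 0,"wy": 0,"wz": 0.18,"claw": -1},{"tx": 0,"ty": 0,"tz": 0,"wx": 0,"wy": 0,"wz": 0.18,"claw": -1},{"tx": 0,"ty": 0,"tz": 0,"wx": 0,"wy": 0,"wz": 0.18,"claw": -1},{"tx": 0,"ty": 0,"tz": 0,"wx": 0,"wy": 0,"wz": 0.18,"claw": -1},{"tx": 0,"ty": 0,"tz": 0,"wx": 0,"wy": 0,"wz": 0.18,"claw": -1}]}}

```text
clock: 2.65
tcp_pos: [0.523, -0.0325, 0.2314]
orientation: [0.0, 0.674, 0.738, -0.0]
wrist_force: [0.5, 0.1, -0.4]
finger_gap: 0.0851
grip_force: 0.0
```

Request:
{"name": "carry_out", "arguments": {"moves": [{"tx": 0,"ty": 0,"tz": -1,"wx": 0,"wy": 0,"wz": 0.18,"claw": -1},{"tx": 0,"ty": 0,"tz": -1,"wx": 0,"wy": 0,"wz": 0.18,"claw": -1},{"tx": 0,"ty": 0,"tz": -1,"wx": 0,"wy": 0,"wz": 0.18,"claw": -1},{"tx": 0,"ty": 0,"tz": -1,"wx": 0,"wy": 0,"wz": 0.18,"claw": -1},{"tx": 0,"ty": 0,"tz": -1,"wx": 0,"wy": 0,"wz": 0.18,"claw": -1},{"tx": 0,"ty": 0,"tz": -1,"wx": 0,"wy": 0,"wz": 0.18,"claw": -1},{"tx": 0,"ty": 0,"tz": -1,"wx": 0,"wy": 0,"wz": 0.18,"claw": -1},{"tx": 0,"ty": 0,"tz": -1,"wx": 0,"wy": 0,"wz": 0.18,"claw": -1}]}}

```text
clock: 3.65
tcp_pos: [0.523, -0.0324, 0.1511]
orientation: [-0.0, 0.02, 1.0, -0.0]
wrist_force: [-0.2, 0.8, -0.2]
finger_gap: 0.0854
grip_force: 0.0
```

Request:
{"name": "carry_out", "arguments": {"moves": [{"tx": 0.1,"ty": 0,"tz": 0,"wx": 0,"wy": 0,"wz": 0.18,"claw": -1},{"tx": 0,"ty": 0,"tz": 0,"wx": 0,"wy": 0,"wz": 0.08,"claw": -1},{"tx": 0,"ty": 0,"tz": 0,"wx": 0,"wy": 0,"wz": 0,"claw": -1}]}}

```text
clock: 4.03
tcp_pos: [0.5241, -0.0322, 0.1514]
orientation: [-0.0, -0.107, 0.994, -0.0]
wrist_force: [-0.6, -0.4, -0.0]
finger_gap: 0.0851
grip_force: 0.0
```

Request:
{"name": "carry_out", "arguments": {"moves": [{"tx": 0,"ty": 0.1,"tz": -2.6,"wx": 0,"wy": 0,"wz": 0,"claw": -1},{"tx": 0,"ty": 0.1,"tz": -2.6,"wx": 0,"wy": 0,"wz": 0,"claw": -1},{"tx": 0,"ty": 0,"tz": -2.6,"wx": 0,"wy": 0,"wz": 0,"claw": -1},{"tx": 0,"ty": 0,"tz": -1.6,"wx": 0,"wy": 0,"wz": 0,"claw": -1},{"tx": 0,"ty": 0,"tz": -1.0,"wx": 0,"wy": 0,"wz": 0,"claw": -1},{"tx": 0,"ty": 0,"tz": 0,"wx": 0,"wy": 0,"wz": 0,"claw": -1}]}}

```text
clock: 4.78
tcp_pos: [0.5241, -0.029, 0.0469]
orientation: [-0.001, -0.108, 0.994, 0.0]
wrist_force: [0.3, 0.2, -0.5]
finger_gap: 0.0857
grip_force: 0.0
```

Request:
{"name": "carry_out", "arguments": {"moves": [{"tx": 0,"ty": 0,"tz": 0,"wx": 0,"wy": 0,"wz": 0,"claw": 1},{"tx": 0,"ty": 0,"tz": 0,"wx": 0,"wy": 0,"wz": 0,"claw": 1},{"tx": 0,"ty": 0,"tz": 0,"wx": 0,"wy": 0,"wz": 0,"claw": 1},{"tx": 0,"ty": 0,"tz": 0,"wx": 0,"wy": 0,"wz": 0,"claw": 1},{"tx": 0,"ty": 0,"tz": 0,"wx": 0,"wy": 0,"wz": 0,"claw": 1},{"tx": 0,"ty": 0,"tz": 0,"wx": 0,"wy": 0,"wz": 0,"claw": 1},{"tx": 0,"ty": 0,"tz": 0,"wx": 0,"wy": 0,"wz": 0,"claw": 1},{"tx": 0,"ty": 0,"tz": 0,"wx": 0,"wy": 0,"wz": 0,"claw": 1}], "newtons": 60}}

```text
clock: 5.78
tcp_pos: [0.525, -0.0287, 0.0477]
orientation: [0.0, -0.108, 0.994, -0.0]
wrist_force: [-0.6, -0.6, 5.8]
finger_gap: 0.0229
grip_force: 63.2
```

Request:
{"name": "carry_out", "arguments": {"moves": [{"tx": 0,"ty": 0,"tz": 2.5,"wx": 0,"wy": 0,"wz": 0,"claw": 1},{"tx": 0,"ty": 0,"tz": 4.5,"wx": 0,"wy": 0,"wz": 0,"claw": 1},{"tx": -0.2,"ty": 3.0,"tz": 0,"wx": 0,"wy": 0,"wz": -0.08,"claw": 1},{"tx": -0.3,"ty": 3.0,"tz": 0,"wx": 0,"wy": 0,"wz": -0.08,"claw": 1},{"tx": -0.3,"ty": 3.0,"tz": 0,"wx": 0,"wy": 0,"wz": -0.08,"claw": 1},{"tx": -0.2,"ty": 3.0,"tz": 0,"wx": 0,"wy": 0,"wz": -0.1,"claw": 1},{"tx": -0.2,"ty": 2.9,"tz": 0,"wx": 0,"wy": 0,"wz": 0,"claw": 1},{"tx": 0,"ty": 0,"tz": 0,"wx": 0,"wy": 0,"wz": 0,"claw": 1}]}}

```text
clock: 6.78
tcp_pos: [0.5112, 0.1221, 0.1161]
orientation: [-0.001, 0.06, 0.998, 0.0]
wrist_force: [0.9, -0.5, -3.7]
finger_gap: 0.0232
grip_force: 62.1
```

```bash
python3 - <<'E'
from h import *
s=env.get_state(); print(s['tcp_pos'],s['orientation'],s['joint_pos'].round(2))
im,P,c,T=look('side'); cv2.imwrite('pics/s1.png',cv2.resize(im[170:,90:350],None,fx=3,fy=3)[:600,:780])
x,y,z=P[...,0],P[...,1],P[...,2]
im=im.astype(int)
m=(z>.03)&(z<.2)&(y<.25)&(y>.05)&(x>.35)&(x<.7)
# lowest parts: front foot face grey
g=m&(abs(im[...,2]-im[...,0])<35)&(z>.055)&(z<.085)&(x>.42)&(x<.6)
print(g.sum(),np.nanpercentile(z[g],[2,50,98]),np.polyfit(x[g],y[g],1),np.polyfit(x[g],z[g],1))
E
```

```text
[0.51119521 0.12211403 0.11613304] [-1.38792246e-03  5.97546039e-02  9.98212129e-01  8.57423995e-05] [ 0.08  0.28 -0.28  1.    0.    0.2 ]
301 [0.07089438 0.07774958 0.08474968] [-0.08212427  0.17670288] [-0.00517782  0.08066386]
```

View pics/s1.png

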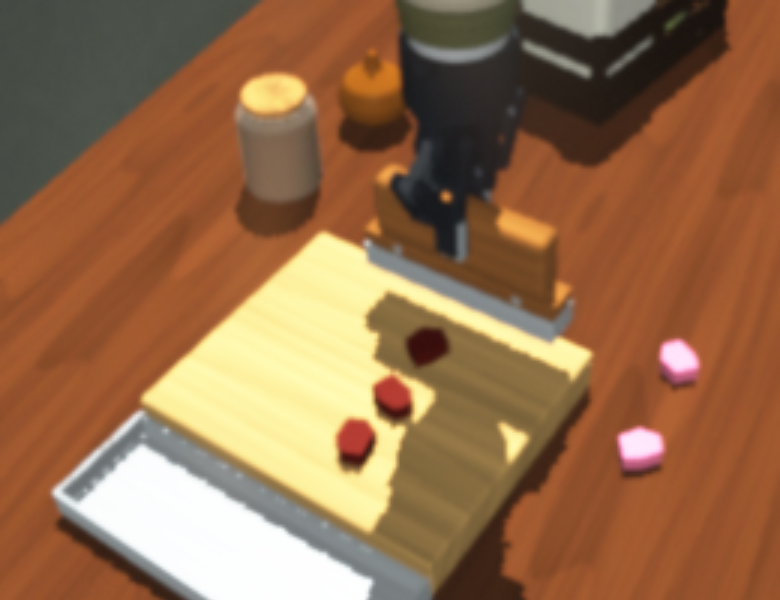

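The scraper is held level at (470,260), and the three chips lie ahead of it at (428,345), (392,397) and (356,440). I'm lowering it and sweeping.

Request:
{"name": "carry_out", "arguments": {"moves": [{"tx": 0.1,"ty": 0,"tz": -1.5,"wx": 0,"wy": 0,"wz": 0,"claw": 1},{"tx": 0,"ty": 0,"tz": -1.0,"wx": 0,"wy": 0,"wz": 0,"claw": 1},{"tx": 0,"ty": 0,"tz": -0.6,"wx": 0,"wy": 0,"wz": 0,"claw": 1},{"tx": 0,"ty": 0,"tz": 0,"wx": 0,"wy": 0,"wz": 0,"claw": 1}]}}

```text
clock: 7.32
tcp_pos: [0.5131, 0.12, 0.0855]
orientation: [-0.001, 0.062, 0.998, -0.0]
wrist_force: [0.7, -0.6, -3.0]
finger_gap: 0.0236
grip_force: 62.1
```

Request:
{"name": "carry_out", "arguments": {"moves": [{"tx": 0.12,"ty": 1.0,"tz": 0,"wx": 0,"wy": 0,"wz": 0,"claw": 1},{"tx": 0.12,"ty": 1.0,"tz": 0,"wx": 0,"wy": 0,"wz": 0,"claw": 1},{"tx": 0.12,"ty": 1.0,"tz": 0,"wx": 0,"wy": 0,"wz": 0,"claw": 1},{"tx": 0.12,"ty": 1.0,"tz": 0,"wx": 0,"wy": 0,"wz": 0,"claw": 1},{"tx": 0.12,"ty": 1.0,"tz": 0,"wx": 0,"wy": 0,"wz": 0,"claw": 1},{"tx": 0.12,"ty": 1.0,"tz": 0,"wx": 0,"wy": 0,"wz": 0,"claw": 1},{"tx": 0.12,"ty": 1.0,"tz": 0,"wx": 0,"wy": 0,"wz": 0,"claw": 1},{"tx": 0.12,"ty": 1.0,"tz": 0,"wx": 0,"wy": 0,"wz": 0,"claw": 1}]}}

```text
clock: 8.32
tcp_pos: [0.5233, 0.2011, 0.0863]
orientation: [-0.0, 0.061, 0.998, 0.0]
wrist_force: [-0.3, -0.6, -3.1]
finger_gap: 0.0233
grip_force: 62.0
```

Request:
{"name": "carry_out", "arguments": {"moves": [{"tx": 0.12,"ty": 1.0,"tz": 0,"wx": 0,"wy": 0,"wz": 0,"claw": 1},{"tx": 0.12,"ty": 1.0,"tz": 0,"wx": 0,"wy": 0,"wz": 0,"claw": 1},{"tx": 0.12,"ty": 1.0,"tz": 0,"wx": 0,"wy": 0,"wz": 0,"claw": 1},{"tx": 0.12,"ty": 1.0,"tz": 0,"wx": 0,"wy": 0,"wz": 0,"claw": 1},{"tx": 0.12,"ty": 1.0,"tz": 0,"wx": 0,"wy": 0,"wz": 0,"claw": 1},{"tx": 0.12,"ty": 1.0,"tz": 0,"wx": 0,"wy": 0,"wz": 0,"claw": 1},{"tx": 0.12,"ty": 1.0,"tz": 0,"wx": 0,"wy": 0,"wz": 0,"claw": 1},{"tx": 0,"ty": 0,"tz": 0,"wx": 0,"wy": 0,"wz": 0,"claw": 1}]}}

```text
clock: 9.32
tcp_pos: [0.5318, 0.2713, 0.0863]
orientation: [0.0, 0.061, 0.998, 0.0]
wrist_force: [0.5, 0.2, -2.6]
finger_gap: 0.0232
grip_force: 62.3
```

Request:
{"name": "carry_out", "arguments": {"moves": [{"tx": 0.12,"ty": 0.8,"tz": 0,"wx": 0,"wy": 0,"wz": 0,"claw": 1},{"tx": 0.1,"ty": 0.8,"tz": 0,"wx": 0,"wy": 0,"wz": 0,"claw": 1},{"tx": 0.1,"ty": 0.8,"tz": 0,"wx": 0,"wy": 0,"wz": 0,"claw": 1},{"tx": 0.1,"ty": 0.8,"tz": 0,"wx": 0,"wy": 0,"wz": 0,"claw": 1},{"tx": 0.1,"ty": 0.8,"tz": 0,"wx": 0,"wy": 0,"wz": 0,"claw": 1},{"tx": 0,"ty": 0,"tz": 0,"wx": 0,"wy": 0,"wz": 0,"claw": 1},{"tx": 0,"ty": 0,"tz": 0,"wx": 0,"wy": 0,"wz": 0,"claw": 1}]}}

```text
clock: 10.2
tcp_pos: [0.5367, 0.3104, 0.0862]
orientation: [-0.0, 0.061, 0.998, -0.0]
wrist_force: [-0.1, -1.1, -2.9]
finger_gap: 0.0231
grip_force: 62.3
```

```bash
cat > chips.py <<'E'
from h import *
import sys
im,P,c,T=look('side'); cv2.imwrite(f'pics/{sys.argv[1]}.png',cv2.resize(im[170:,90:350],None,fx=3,fy=3)[:640,:780][:600])
b=im.astype(int); m=(b[...,2]>50)&(b[...,1]<60)&(b[...,0]<60)&(b[...,2]>2*b[...,1])&(P[...,1]>.08)&(P[...,0]>.4)&(P[...,0]<.68)
m&=(np.arange(384)[:,None]>0)
k,lab,st,ce=cv2.connectedComponentsWithStats(m.astype(np.uint8))
for i in range(1,k):
    if st[i,4]>=12:
        q=np.nanmedian(P[lab==i],0); d=q[:2]-[.551,.1985]
        print(st[i],ce[i].round(),q.round(4),np.nanmax(P[lab==i][:,2]).round(3),'bx,by',(d[0]*.9925-d[1]*.122).round(3),(d[0]*.122+d[1]*.9925).round(3))
E
python3 chips.py s2
```

```text
[175 343  20  23 242] [184. 354.] [0.5363 0.3407 0.0164] 0.028 bx,by -0.032 0.139
[198 351   9  15  84] [202. 358.] [0.498  0.3349 0.0237] 0.028 bx,by -0.069 0.129
```

View pics/s2.png

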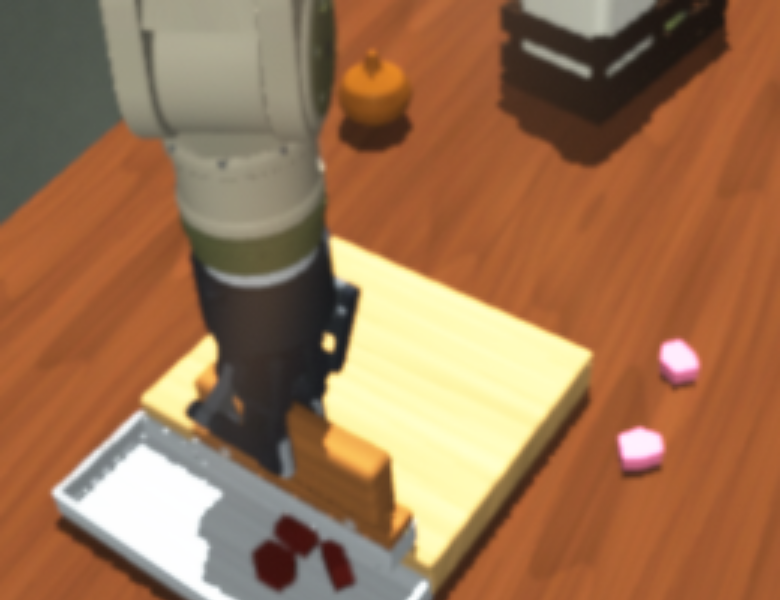

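All three chips are in the tray, at (275,562), (297,535) and (338,562) in the picture. Now I'm returning the scraper to where it stood.

Request:
{"name": "carry_out", "arguments": {"moves": [{"tx": 0,"ty": 0,"tz": 2,"wx": 0,"wy": 0,"wz": 0,"claw": 1},{"tx": 0,"ty": 0,"tz": 3,"wx": 0,"wy": 0,"wz": 0,"claw": 1},{"tx": -0.1,"ty": -4,"tz": 0,"wx": 0,"wy": 0,"wz": 0,"claw": 1},{"tx": -0.2,"ty": -5,"tz": 0,"wx": 0,"wy": 0,"wz": 0,"claw": 1},{"tx": -0.2,"ty": -5,"tz": 0,"wx": 0,"wy": 0,"wz": 0,"claw": 1},{"tx": -0.2,"ty": -5,"tz": 0,"wx": 0,"wy": 0,"wz": 0.08,"claw": 1},{"tx": -0.2,"ty": -5,"tz": 0,"wx": 0,"wy": 0,"wz": 0.08,"claw": 1},{"tx": -0.2,"ty": -5,"tz": 0,"wx": 0,"wy": 0,"wz": 0.08,"claw": 1}]}}

```text
clock: 11.25
tcp_pos: [0.5255, 0.0186, 0.1366]
orientation: [0.0, -0.06, 0.998, -0.0]
wrist_force: [1.1, 0.2, -2.2]
finger_gap: 0.0234
grip_force: 62.1
```

Request:
{"name": "carry_out", "arguments": {"moves": [{"tx": -0.1,"ty": -5,"tz": 0,"wx": 0,"wy": 0,"wz": 0.1,"claw": 1},{"tx": 0,"ty": 0,"tz": -2.5,"wx": 0,"wy": 0,"wz": 0,"claw": 1},{"tx": 0,"ty": 0,"tz": -3,"wx": 0,"wy": 0,"wz": 0,"claw": 1},{"tx": 0,"ty": 0,"tz": -2,"wx": 0,"wy": 0,"wz": 0,"claw": 1},{"tx": 0,"ty": 0,"tz": 0,"wx": 0,"wy": 0,"wz": 0,"claw": 1},{"tx": 0,"ty": 0,"tz": 0,"wx": 0,"wy": 0,"wz": 0,"claw": 1}]}}

```text
clock: 12.0
tcp_pos: [0.5254, -0.0298, 0.0622]
orientation: [0.001, -0.108, 0.994, -0.0]
wrist_force: [0.0, 0.3, -3.3]
finger_gap: 0.023
grip_force: 62.3
```

Request:
{"name": "carry_out", "arguments": {"moves": [{"tx": 0,"ty": 0,"tz": -0.8,"wx": 0,"wy": 0,"wz": 0,"claw": 1},{"tx": 0,"ty": 0,"tz": -0.4,"wx": 0,"wy": 0,"wz": 0,"claw": 1},{"tx": 0,"ty": 0,"tz": -0.15,"wx": 0,"wy": 0,"wz": 0,"claw": 1},{"tx": 0,"ty": 0,"tz": -0.1,"wx": 0,"wy": 0,"wz": 0,"claw": 1},{"tx": 0,"ty": 0,"tz": 0,"wx": 0,"wy": 0,"wz": 0,"claw": 1}]}}

```text
clock: 12.62
tcp_pos: [0.5246, -0.0295, 0.0477]
orientation: [-0.0, -0.108, 0.994, 0.0]
wrist_force: [-3.7, 1.0, 4.9]
finger_gap: 0.0232
grip_force: 63.4
```

Contact is felt: Fz went from -3.3 to +4.9 N. I'm opening the gripper and rising.

Request:
{"name": "carry_out", "arguments": {"moves": [{"tx": 0,"ty": 0,"tz": 0,"wx": 0,"wy": 0,"wz": 0,"claw": -1},{"tx": 0,"ty": 0,"tz": 0,"wx": 0,"wy": 0,"wz": 0,"claw": -1},{"tx": 0,"ty": 0,"tz": 0,"wx": 0,"wy": 0,"wz": 0,"claw": -1},{"tx": 0,"ty": 0,"tz": 0,"wx": 0,"wy": 0,"wz": 0,"claw": -1},{"tx": 0,"ty": 0,"tz": 0,"wx": 0,"wy": 0,"wz": 0,"claw": -1},{"tx": 0,"ty": 0,"tz": 0,"wx": 0,"wy": 0,"wz": 0,"claw": -1}]}}

```text
clock: 13.38
tcp_pos: [0.5249, -0.0296, 0.0468]
orientation: [-0.0, -0.108, 0.994, 0.0]
wrist_force: [-0.3, -0.6, 0.6]
finger_gap: 0.0856
grip_force: 0.0
```

Request:
{"name": "carry_out", "arguments": {"moves": [{"tx": 0,"ty": 0,"tz": 2,"wx": 0,"wy": 0,"wz": 0,"claw": -1},{"tx": 0,"ty": 0,"tz": 5,"wx": 0,"wy": 0,"wz": 0,"claw": -1},{"tx": 0,"ty": 0,"tz": 6,"wx": 0,"wy": 0,"wz": 0,"claw": -1},{"tx": 0,"ty": 0,"tz": 6,"wx": 0,"wy": 0,"wz": 0,"claw": -1},{"tx": 0,"ty": 0,"tz": 5,"wx": 0,"wy": 0,"wz": 0,"claw": -1},{"tx": 0,"ty": 0,"tz": 0,"wx": 0,"wy": 0,"wz": 0,"claw": -1},{"tx": 0,"ty": 0,"tz": 0,"wx": 0,"wy": 0,"wz": 0,"claw": -1}]}}

```text
clock: 14.25
tcp_pos: [0.5247, -0.0295, 0.2863]
orientation: [-0.0, -0.108, 0.994, 0.0]
wrist_force: [0.2, 0.7, 0.6]
finger_gap: 0.0852
grip_force: 0.0
```

Request:
{"name": "carry_out", "arguments": {"moves": [{"tx": 0.8,"ty": -4.6,"tz": 0,"wx": 0,"wy": 0,"wz": 0,"claw": -1},{"tx": 0.8,"ty": -4.6,"tz": 0,"wx": 0,"wy": 0,"wz": 0,"claw": -1},{"tx": 0.8,"ty": -4.6,"tz": 0,"wx": 0,"wy": 0,"wz": 0,"claw": -1},{"tx": 0.8,"ty": -4.6,"tz": 0,"wx": 0,"wy": 0,"wz": 0,"claw": -1},{"tx": 0.9,"ty": -4.8,"tz": 0,"wx": 0,"wy": 0,"wz": 0,"claw": -1},{"tx": 0,"ty": 0,"tz": 0,"wx": 0,"wy": 0,"wz": 0,"claw": -1},{"tx": 0,"ty": 0,"tz": 0,"wx": 0,"wy": 0,"wz": 0,"claw": -1}]}}

```text
clock: 15.12
tcp_pos: [0.5651, -0.2611, 0.2848]
orientation: [-0.001, -0.108, 0.994, 0.001]
wrist_force: [0.4, 0.7, -0.3]
finger_gap: 0.0854
grip_force: 0.0
```

```bash
python3 chips.py s3; python3 - <<'E'
from h import *
s=env.get_state(); print(s['tcp_pos'],s['joint_pos'].round(2))
im,P,c,T=look('wrist')
for zlo,zhi in ((.205,.23),(.135,.16)):
  x,y,z=P[...,0],P[...,1],P[...,2]
  m=(z>zlo)&(z<zhi)&(x>.45)&(x<.68)&(y<-.15)&(y>-.36)
  k,lab,st,_=cv2.connectedComponentsWithStats(m.astype(np.uint8)); i=1+np.argmax(st[1:,4]); m=lab==i
  q=(P[m][:,:2]*1000).astype(np.float32)
  print('wrist',m.sum(),cv2.minEnclosingCircle(q),cv2.minAreaRect(q),np.median(z[m]),st[i])
im,P,c,T=look('top')
x,y,z=P[...,0],P[...,1],P[...,2]
m=(z>.075)&(z<.095)&(x>.4)&(x<.65)&(abs(y)<.1)
print('scraper',m.sum(),cv2.minAreaRect((P[m][:,:2]*1000).astype(np.float32)),np.median(z[m]))
E
```

```text
[176 341  20  25 251] [185. 353.] [0.535  0.3373 0.0167] 0.028 bx,by -0.033 0.136
[197 352  10  14  60] [202. 360.] [0.4953 0.3374 0.0215] 0.028 bx,by -0.072 0.131
[ 0.56522215 -0.26052714  0.28551622] [-0.56  0.41  0.31  1.48  0.   -0.78]
wrist 3699 ((566.0313110351562, -264.1830139160156), 26.98370361328125) ((565.7794189453125, -264.5592956542969), (52.95599365234375, 53.16033172607422), 88.35641479492188) 0.2167373416276293 [ 212  170   70   69 3699]
wrist 3772 ((565.1347045898438, -264.27679443359375), 64.61652374267578) ((564.7080078125, -263.7148742675781), (100.29964447021484, 96.892822265625), 75.74195098876953) 0.14910106162269085 [ 188  118  122  120 3772]
scraper 469 ((521.598388671875, -28.790424346923828), (139.02403259277344, 24.12018585205078), 12.44582462310791) 0.08499006053202462
```

View pics/s3.png

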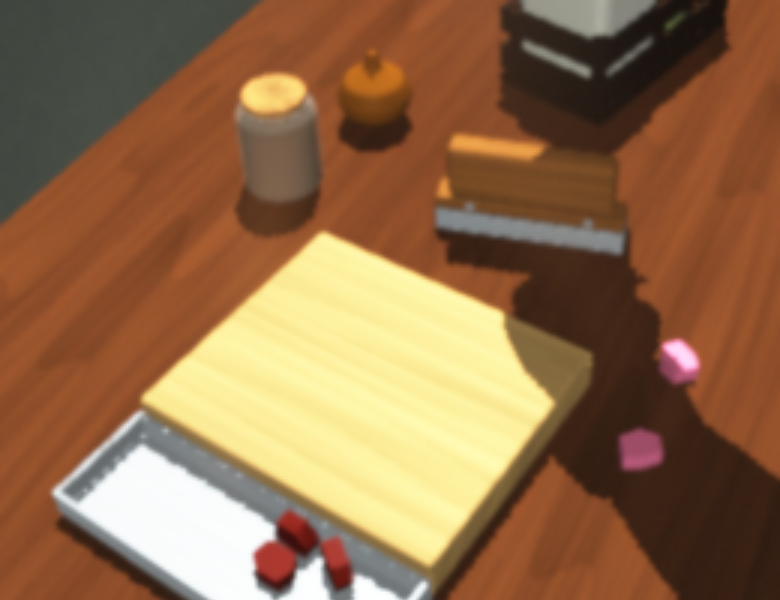

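The view shows the chips in the tray at (275,562), (297,532) and (338,562), and the board is clear. The scraper stands upright at (530,195), and the jar and onion are unmoved. I'm descending on the cap, whose two-view centre is about (0.566,-0.263) with its top at 0.217.

Request:
{"name": "carry_out", "arguments": {"moves": [{"tx": 0,"ty": -0.2,"tz": -3,"wx": 0,"wy": 0,"wz": 0,"claw": -1},{"tx": 0,"ty": 0,"tz": -3,"wx": 0,"wy": 0,"wz": 0,"claw": -1},{"tx": 0,"ty": 0,"tz": -2,"wx": 0,"wy": 0,"wz": 0,"claw": -1},{"tx": 0,"ty": 0,"tz": -1.5,"wx": 0,"wy": 0,"wz": 0,"claw": -1},{"tx": 0,"ty": 0,"tz": -0.8,"wx": 0,"wy": 0,"wz": 0,"claw": -1},{"tx": 0,"ty": 0,"tz": 0,"wx": 0,"wy": 0,"wz": 0,"claw": -1}]}}

```text
clock: 16.02
tcp_pos: [0.5658, -0.2632, 0.1838]
orientation: [-0.0, -0.109, 0.994, 0.0]
wrist_force: [-1.2, 0.4, 0.2]
finger_gap: 0.0855
grip_force: 0.0
```

Request:
{"name": "carry_out", "arguments": {"moves": [{"tx": 0,"ty": 0,"tz": 0,"wx": 0,"wy": 0,"wz": 0,"claw": 1},{"tx": 0,"ty": 0,"tz": 0,"wx": 0,"wy": 0,"wz": 0,"claw": 1},{"tx": 0,"ty": 0,"tz": 0,"wx": 0,"wy": 0,"wz": 0,"claw": 1},{"tx": 0,"ty": 0,"tz": 0,"wx": 0,"wy": 0,"wz": 0,"claw": 1},{"tx": 0,"ty": 0,"tz": 0,"wx": 0,"wy": 0,"wz": 0,"claw": 1},{"tx": 0,"ty": 0,"tz": 0,"wx": 0,"wy": 0,"wz": 0,"claw": 1}], "newtons": 42}}

```text
clock: 16.77
tcp_pos: [0.5663, -0.2639, 0.1843]
orientation: [0.001, -0.108, 0.994, -0.0]
wrist_force: [0.3, -1.0, 5.6]
finger_gap: 0.0535
grip_force: 44.1
```

Request:
{"name": "carry_out", "arguments": {"moves": [{"tx": 0,"ty": 0,"tz": -0.2,"wx": 0,"wy": 0,"wz": 0,"claw": 1},{"tx": 0,"ty": 0,"tz": -0.2,"wx": 0,"wy": 0,"wz": 0,"claw": 1},{"tx": 0,"ty": 0,"tz": -0.1,"wx": 0,"wy": 0,"wz": 0,"claw": 1},{"tx": 0,"ty": 0,"tz": 0,"wx": 0,"wy": 0,"wz": 0,"claw": 1},{"tx": 0,"ty": 0,"tz": 0,"wx": 0,"wy": 0,"wz": 0,"claw": 1}]}}

```text
clock: 17.4
tcp_pos: [0.5663, -0.264, 0.1801]
orientation: [0.001, -0.108, 0.994, -0.001]
wrist_force: [-0.1, -0.3, 9.1]
finger_gap: 0.0533
grip_force: 44.5
```

Request:
{"name": "carry_out", "arguments": {"moves": [{"tx": 0,"ty": 0,"tz": -0.2,"wx": 0,"wy": 0,"wz": 0,"claw": 1},{"tx": 0,"ty": 0,"tz": 0,"wx": 0,"wy": 0,"wz": 0,"claw": 1},{"tx": 0,"ty": 0,"tz": 0,"wx": 0,"wy": 0,"wz": 0,"claw": 1}]}}

```text
clock: 17.77
tcp_pos: [0.5663, -0.264, 0.1785]
orientation: [0.001, -0.108, 0.994, -0.001]
wrist_force: [-1.9, 0.2, 10.7]
finger_gap: 0.0533
grip_force: 44.7
```

Request:
{"name": "carry_out", "arguments": {"moves": [{"tx": 0,"ty": 0,"tz": 0,"wx": 0,"wy": 0,"wz": 0.1,"claw": 1},{"tx": 0,"ty": 0,"tz": 0,"wx": 0,"wy": 0,"wz": 0.1,"claw": 1},{"tx": 0,"ty": 0,"tz": 0,"wx": 0,"wy": 0,"wz": 0.1,"claw": 1},{"tx": 0,"ty": 0,"tz": 0,"wx": 0,"wy": 0,"wz": 0.1,"claw": 1},{"tx": 0,"ty": 0,"tz": 0,"wx": 0,"wy": 0,"wz": 0,"claw": 1}]}}

```text
clock: 18.4
tcp_pos: [0.5669, -0.2642, 0.1787]
orientation: [0.001, -0.304, 0.953, -0.001]
wrist_force: [0.1, 0.2, 11.0]
finger_gap: 0.0533
grip_force: 44.7
```

```bash
python3 -c "
from h import *
s=env.get_state(); print(s['tcp_pos'],s['wrist_force'],s['ft_torque'],s['joint_pos'].round(2))"
```

```text
[ 0.56685823 -0.26423841  0.17869049] [ 0.05571693  0.19317207 11.01894596] [0.04826666 0.02368834 0.03217096] [-0.56  0.43  0.08  1.22  0.   -1.18]
```

Request:
{"name": "carry_out", "arguments": {"moves": [{"tx": 0,"ty": 0,"tz": 0,"wx": 0,"wy": 0,"wz": 0.11,"claw": 1},{"tx": 0,"ty": 0,"tz": 0,"wx": 0,"wy": 0,"wz": 0.11,"claw": 1},{"tx": 0,"ty": 0,"tz": 0,"wx": 0,"wy": 0,"wz": 0.11,"claw": 1},{"tx": 0,"ty": 0,"tz": 0,"wx": 0,"wy": 0,"wz": 0.11,"claw": 1},{"tx": 0,"ty": 0,"tz": 0,"wx": 0,"wy": 0,"wz": 0.11,"claw": 1},{"tx": 0,"ty": 0,"tz": 0,"wx": 0,"wy": 0,"wz": 0.11,"claw": 1},{"tx": 0,"ty": 0,"tz": 0,"wx": 0,"wy": 0,"wz": 0,"claw": 1},{"tx": 0,"ty": 0,"tz": 0,"wx": 0,"wy": 0,"wz": 0,"claw": 1}]}}

```text
clock: 19.4
tcp_pos: [0.567, -0.2642, 0.1787]
orientation: [0.001, -0.596, 0.803, -0.002]
wrist_force: [-0.3, -0.2, 12.0]
finger_gap: 0.0532
grip_force: 44.7
```

Request:
{"name": "carry_out", "arguments": {"moves": [{"tx": 0,"ty": 0,"tz": 0.4,"wx": 0,"wy": 0,"wz": 0,"claw": 1},{"tx": 0,"ty": 0,"tz": 0.5,"wx": 0,"wy": 0,"wz": 0,"claw": 1},{"tx": 0,"ty": 0,"tz": 0.5,"wx": 0,"wy": 0,"wz": 0,"claw": 1},{"tx": 0,"ty": 0,"tz": 0,"wx": 0,"wy": 0,"wz": 0,"claw": 1}]}}

```text
clock: 19.9
tcp_pos: [0.5658, -0.2635, 0.1904]
orientation: [-0.0, -0.596, 0.803, 0.0]
wrist_force: [1.2, -0.8, 0.4]
finger_gap: 0.053
grip_force: 44.6
```

It's free (Fz is about 0). I'm lifting it to the final height.

Request:
{"name": "carry_out", "arguments": {"moves": [{"tx": 0,"ty": 0,"tz": 1.2,"wx": 0,"wy": 0,"wz": 0,"claw": 1},{"tx": 0,"ty": 0,"tz": 2,"wx": 0,"wy": 0,"wz": 0,"claw": 1},{"tx": 0,"ty": 0,"tz": 2,"wx": 0,"wy": 0,"wz": 0,"claw": 1},{"tx": 0,"ty": 0,"tz": 1.7,"wx": 0,"wy": 0,"wz": 0,"claw": 1},{"tx": 0,"ty": 0,"tz": 0.7,"wx": 0,"wy": 0,"wz": 0,"claw": 1},{"tx": 0,"ty": 0,"tz": 0,"wx": 0,"wy": 0,"wz": 0,"claw": 1},{"tx": 0,"ty": 0,"tz": 0,"wx": 0,"wy": 0,"wz": 0,"claw": 1}]}}

```text
clock: 20.78
tcp_pos: [0.5654, -0.2633, 0.2658]
orientation: [-0.0, -0.596, 0.803, 0.001]
wrist_force: [0.2, -0.2, -0.2]
finger_gap: 0.0533
grip_force: 45.5
```

```bash
python3 - <<'E'
from h import *
s=env.get_state(); print(s['tcp_pos'],s['orientation'].round(4),s['wrist_force'].round(1))
im,P,c,T=look('side'); cv2.imwrite('pics/s4.png',cv2.resize(im[70:220,220:360],None,fx=4,fy=4))
x,y,z=P[...,0],P[...,1],P[...,2]
b=im.astype(int); near=(abs(x-.566)<.03)&(abs(y+.262)<.035)
for v in range(80,165,3):
    u=np.where(near[v])[0]
    if len(u): u=u[len(u)//2]; print(v,u,P[v,u].round(3),im[v,u])
im,P,c,T=look('wrist'); cv2.imwrite('pics/w4.png',im)
x,y,z=P[...,0],P[...,1],P[...,2]
m=(z>.285)&(z<.32)&(abs(x-.566)<.05)&(abs(y+.263)<.05)
print('wrist captop',m.sum(),np.nanmedian(z[m]) if m.any() else None)
E
```

```text
[ 0.56539395 -0.26329785  0.26584499] [-4.000e-04 -5.961e-01  8.029e-01  9.000e-04] [ 0.2 -0.2 -0.2]
80 288 [ 0.562 -0.24   0.364] [31 27 25]
83 289 [ 0.562 -0.249  0.353] [28 24 23]
86 289 [ 0.563 -0.252  0.344] [32 28 26]
89 292 [ 0.55  -0.239  0.342] [37 35 33]
92 294 [ 0.544 -0.239  0.335] [30 28 25]
95 294 [ 0.547 -0.246  0.324] [52 55 51]
98 282 [ 0.592 -0.281  0.297] [41 40 37]
101 287 [ 0.573 -0.267  0.296] [152 146 139]
104 288 [ 0.561 -0.244  0.298] [87 84 80]
107 288 [ 0.558 -0.236  0.294] [92 89 84]
110 288 [ 0.558 -0.237  0.285] [95 92 87]
113 288 [ 0.558 -0.239  0.276] [93 90 86]
134 287 [ 0.572 -0.277  0.196] [164 178 176]
137 287 [ 0.563 -0.252  0.2  ] [169 183 180]
140 288 [ 0.558 -0.247  0.194] [156 170 169]
143 287 [ 0.561 -0.249  0.183] [160 175 173]
146 288 [ 0.557 -0.247  0.175] [155 169 167]
149 286 [ 0.561 -0.243  0.168] [159 172 172]
152 284 [ 0.562 -0.23   0.164] [176 191 189]
155 290 [ 0.545 -0.232  0.158] [185 201 199]
158 292 [ 0.538 -0.228  0.152] [192 207 205]
wrist captop 15228 0.29764627785114095
```

View pics/s4.png

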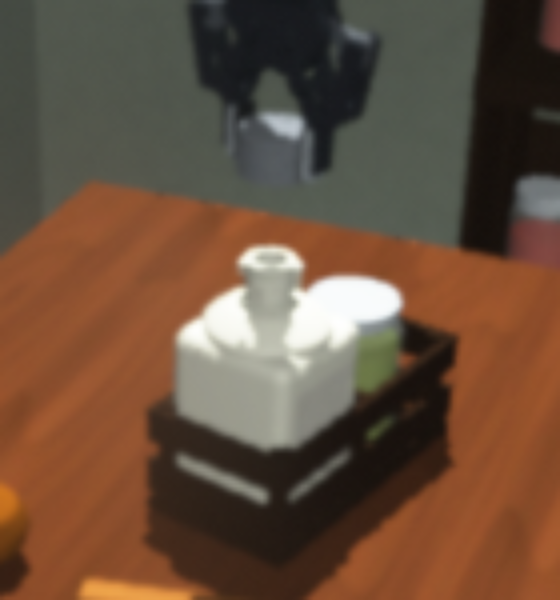

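The cap is in the gripper at (273,145) above the open mouth at (270,258). Its top is at 0.2976, so the gap is about 66 mm. I'm raising it 4 mm and letting it settle.

Request:
{"name": "carry_out", "arguments": {"moves": [{"tx": 0,"ty": 0,"tz": 0.4,"wx": 0,"wy": 0,"wz": 0,"claw": 1},{"tx": 0,"ty": 0,"tz": 0,"wx": 0,"wy": 0,"wz": 0,"claw": 1},{"tx": 0,"ty": 0,"tz": 0,"wx": 0,"wy": 0,"wz": 0,"claw": 1},{"tx": 0,"ty": 0,"tz": 0,"wx": 0,"wy": 0,"wz": 0,"claw": 1},{"tx": 0,"ty": 0,"tz": 0,"wx": 0,"wy": 0,"wz": 0,"claw": 1},{"tx": 0,"ty": 0,"tz": 0,"wx": 0,"wy": 0,"wz": 0,"claw": 1}]}}

```text
clock: 21.62
tcp_pos: [0.5658, -0.2636, 0.2708]
orientation: [-0.0, -0.596, 0.803, 0.0]
wrist_force: [0.2, -0.9, -0.0]
finger_gap: 0.0532
grip_force: 45.5
```

```bash
python3 -c "
from h import *
s=env.get_state(); print(s['tcp_pos'],s['orientation'].round(4),s['qvel'].round(3),s['grip_force']); print(env.hand_in())"
```

```text
[ 0.56584076 -0.26358276  0.2707947 ] [-0.000e+00 -5.961e-01  8.029e-01  1.000e-04] [-0.001  0.    -0.001 -0.002  0.     0.001] 45.48192959278822
the job is handed in; nothing more can be done
None
```

The job is handed in at about 22 s: all three wax chips are in the tray, the scraper stands upright on the worktop, and the cap is held level about 7 cm above the jug's open mouth.

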